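Make up two lathe parts trays

TASK

Make up the two parts trays from the stock on the green mat: the blue tray gets the brass stepped pulley, the steel square-flanged bush and the black hand knob; the orange tray gets the steel stepped pulley and the brass square-flanged bush. Stand each part upright on the tray's floor in a compartment of its own (any compartment of the right tray; one in the orange tray stays empty) and let go of it. Leave the red hand knob, the dial gauge and the glass jar standing where they are.

Things in the scene. Friction and masses are not known exactly. Their poses are not given: they have to be found in the camera images.
- pulley_brass: stepped belt pulley of bright yellow brass, standing upright: round steps of diameter 56 mm (0 to 9 mm up) and 44 mm (9 to 18 mm), then a plain round hub of diameter 32 mm from 18 to 48 mm (top), dark bore; about 0.3 kg. Origin: centre of its underside, z up along its axis. Grip the hub
- pulley_steel: stepped belt pulley of bright grey steel, standing upright: round steps of diameter 56 mm (0 to 9 mm up) and 44 mm (9 to 18 mm), then a plain round hub of diameter 32 mm from 18 to 48 mm (top), dark bore; about 0.3 kg. Origin: centre of its underside, z up along its axis. Grip the hub
- bush_brass: bearing bush of bright yellow brass, standing upright on a 40 x 40 mm square flange 8 mm thick with four dark bolt holes; round body of diameter 30 mm from 8 to 48 mm (top) with a wide dark bore; about 0.25 kg. Origin: centre of its underside, z up along its axis, x and y along the flange's sides. Grip the round body
- bush_steel: bearing bush of bright grey steel, standing upright on a 40 x 40 mm square flange 8 mm thick with four dark bolt holes; round body of diameter 30 mm from 8 to 48 mm (top) with a wide dark bore; about 0.25 kg. Origin: centre of its underside, z up along its axis, x and y along the flange's sides. Grip the round body
- knob_black: hand knob with a black plastic grip, standing upright on a round steel foot of diameter 44 mm, 8 mm thick; thin neck of diameter 20 mm, then the round grip of diameter 34 mm from 18 to 48 mm (top); about 0.15 kg. Origin: centre of its underside, z up along its axis. Grip the plastic
- knob_red: hand knob with a red plastic grip, standing upright on a round steel foot of diameter 44 mm, 8 mm thick; thin neck of diameter 20 mm, then the round grip of diameter 34 mm from 18 to 48 mm (top); about 0.15 kg. Origin: centre of its underside, z up along its axis. Not wanted in either kit: it stays on the mat
- tray_blue: blue low parts tray fixed to the bench beside the mat, outside 252 x 84 x 18 mm; floor 4 mm thick, walls and two dividers 3 mm thick and as high as the tray. Three compartments in a row along its x axis, each 80 x 78 mm inside, centred at x = -83, 0, +83 mm, y = 0. Origin: centre of its underside, z up. Its x axis points away from the robot within 17 degrees
- tray_orange: orange low parts tray fixed to the bench beside the mat, outside 252 x 84 x 18 mm; floor 4 mm thick, walls and two dividers 3 mm thick and as high as the tray. Three compartments in a row along its x axis, each 80 x 78 mm inside, centred at x = -83, 0, +83 mm, y = 0. Origin: centre of its underside, z up. Its x axis points away from the robot within 17 degrees
- dial_gauge: dial gauge on a round grey foot, white dial face up with a blue rim, diameter 54 mm, 51 mm tall, standing among the stock; loose, not to be disturbed. Origin: centre of its underside, z up. The stock stands on a green mat 3 mm thick, neighbours 85 mm or more apart between centres, none taller than 52 mm; a blue drill stand is among them
- glass_jar: low clear glass jar with a white base ring and a ball knob on top, diameter 66 mm, 51 mm tall, standing among the stock; loose, not to be disturbed. Origin: centre of its underside, z up

How it is judged:
At the end, for the whole second after the job is handed in: Each part is in the right tray, flat on the floor (underside under 8 mm above the tray's, tilt under 0.1 rad), centre within 27 mm in x and y of a compartment centre, one part each, released, at rest. Red knob, gauge and jar within 20 mm of their start, tilt under 0.15 rad (y of pulley_brass in the frame of tray_blue between -0.027 and 0.027 m and z of pulley_brass in the frame of tray_blue between 0 and 0.008 m and angle between each of pulley_brass, bush_steel, knob_black, pulley_steel, bush_brass's own z axis and vertical below 0.1 rad and linear speed of each of pulley_brass, bush_steel, knob_black, pulley_steel, bush_brass below 0.02 m/s and angular speed of each of pulley_brass, bush_steel, knob_black, pulley_steel, bush_brass below 0.2 rad/s and y of bush_steel in the frame of tray_blue between -0.027 and 0.027 m and z of bush_steel in the frame of tray_blue between 0 and 0.008 m and y of knob_black in the frame of tray_blue between -0.027 and 0.027 m and z of knob_black in the frame of tray_blue between 0 and 0.008 m and ((x of pulley_brass in the frame of tray_blue between -0.11 and -0.056 m and x of bush_steel in the frame of tray_blue between -0.027 and 0.027 m and x of knob_black in the frame of tray_blue between 0.056 and 0.11 m) or (x of pulley_brass in the frame of tray_blue between -0.11 and -0.056 m and x of bush_steel in the frame of tray_blue between 0.056 and 0.11 m and x of knob_black in the frame of tray_blue between -0.027 and 0.027 m) or (x of pulley_brass in the frame of tray_blue between -0.027 and 0.027 m and x of bush_steel in the frame of tray_blue between -0.11 and -0.056 m and x of knob_black in the frame of tray_blue between 0.056 and 0.11 m) or (x of pulley_brass in the frame of tray_blue between -0.027 and 0.027 m and x of bush_steel in the frame of tray_blue between 0.056 and 0.11 m and x of knob_black in the frame of tray_blue between -0.11 and -0.056 m) or (x of pulley_brass in the frame of tray_blue between 0.056 and 0.11 m and x of bush_steel in the frame of tray_blue between -0.11 and -0.056 m and x of knob_black in the frame of tray_blue between -0.027 and 0.027 m) or (x of pulley_brass in the frame of tray_blue between 0.056 and 0.11 m and x of bush_steel in the frame of tray_blue between -0.027 and 0.027 m and x of knob_black in the frame of tray_blue between -0.11 and -0.056 m)) and y of pulley_steel in the frame of tray_orange between -0.027 and 0.027 m and z of pulley_steel in the frame of tray_orange between 0 and 0.008 m and y of bush_brass in the frame of tray_orange between -0.027 and 0.027 m and z of bush_brass in the frame of tray_orange between 0 and 0.008 m and ((x of pulley_steel in the frame of tray_orange between -0.11 and -0.056 m and x of bush_brass in the frame of tray_orange between -0.027 and 0.027 m) or (x of pulley_steel in the frame of tray_orange between -0.11 and -0.056 m and x of bush_brass in the frame of tray_orange between 0.056 and 0.11 m) or (x of pulley_steel in the frame of tray_orange between -0.027 and 0.027 m and x of bush_brass in the frame of tray_orange between -0.11 and -0.056 m) or (x of pulley_steel in the frame of tray_orange between -0.027 and 0.027 m and x of bush_brass in the frame of tray_orange between 0.056 and 0.11 m) or (x of pulley_steel in the frame of tray_orange between 0.056 and 0.11 m and x of bush_brass in the frame of tray_orange between -0.11 and -0.056 m) or (x of pulley_steel in the frame of tray_orange between 0.056 and 0.11 m and x of bush_brass in the frame of tray_orange between -0.027 and 0.027 m)) and distance of each of knob_red, dial_gauge, glass_jar from where it was at the start of the episode below 0.02 m and angle between each of knob_red, dial_gauge, glass_jar's own z axis and vertical below 0.15 rad); the robot touches nothing.
It fails at once if the red hand knob is shifted by more than 20 mm or tipped (distance of knob_red from where it was at the start of the episode above 0.02 m or angle between knob_red's own z axis and vertical above 0.3 rad).
It fails at once if the dial gauge is shifted by more than 20 mm or tipped (distance of dial_gauge from where it was at the start of the episode above 0.02 m or angle between dial_gauge's own z axis and vertical above 0.3 rad).
It fails at once if the glass jar is shifted by more than 20 mm or tipped (distance of glass_jar from where it was at the start of the episode above 0.02 m or angle between glass_jar's own z axis and vertical above 0.3 rad).
It also fails if it takes over 112 s, if anything falls off the work surface, if the arm or the gripper's body presses on something with over 40 N, if the wrist force passes 120 N, or if a joint passes its speed limit or range.

ROBOT

A 6-joint arm with a two-finger parallel gripper is mounted at the origin on the work surface. World frame = base frame: x ahead of the robot, y to its left, z up, the work surface at z = 0. Lengths are in m, angles in rad, forces in N, time in s.
With the tool pointing down it reaches from about 0.3 to 0.875 m from the base axis. Payload 6.4 kg.
Tool frame: the origin (TCP) lies on the centre line of the jaws, within the pads' length; the fingertips stand 25 mm ahead of it and the grasp point (between the pads) lies 6 mm ahead of it (ctrl.tip_reach is the distance from the TCP to the fingertips, in m); z points along the fingers, y is the line along which they close (so a half turn about z gives the same grasp; the last joint's range is limited). The gripper opens to 85 mm and grips with 20 to 120 N. Pads are 22 mm wide; open, the fingers measure 114 mm over their backs; the gripper's body (76 mm by 85 mm) begins 54 mm behind the grasp point. The pads swing forward as they close: fully open they stand 13 mm farther back than shut.
Start: joints at [-1.396, 0.181, 1.607, -0, 1.354, -0.206], TCP at [0.214, -0.534, 0.256] pointing down, gripper open.
Joint ranges: [-2.99, 2.99], [-0.89, 2.07], [0.3, 2.58], [-1.14, 4.28], [0, 2.63], [-3.12, 3.12]. Speed limits (rad/s): [2.57, 2.57, 3.01, 3.14, 3.14, 3.14].

INTERFACE

Orientations are given as a unit quaternion [w, x, y, z].
In Python, from bench import ctrl gives the robot as it stands.
- The arm moves only by the tool servo_tool, never from a script. Its argument "motion" is a list that holds one entry, the list of rows, each a list of 5 numbers: the shift along the tool's x, y, z in cm, then the turn about the tool's z in degrees, then the closure, from -1 (fully open) to 1 (shut). In form: [[[dx, dy, dz, twist, claw], ...]]. A call has 1 to 5 rows; each row is the pose to reach, as a shift and turn from the pose commanded when the call began, along the tool's axes at that moment; what a row does not reach only later rows make up. A row lasts 1/10 s, in which the tool goes at most 50 mm and 8.59 degrees, less where a joint would pass 70% of its speed; a pose out of reach is approached as far as the arm can. A call with a gripper value outside its range is refused whole. The fingers move at their own pace and stop on an object; the grip force is fixed at half the most. Time passes only in rows, so rows that repeat a pose let the fingers close. It gives the time, the measured TCP pose, the force, the opening and the grip force at its end, in the units of the state.
- ctrl.get_obs(): the state, without advancing time (a new reading comes with each control period).
- ctrl.camera(name): name is "side" or "top"; returns a dict with "pixels" (384x512x3 uint8, red, green, blue), "depth" (384x512 float32, m along the optical axis (not along the pixel's ray), 0 where there is no reading), "fx", "fy", "cx", "cy" (pixels), "R" (3x3) and "t" (3): a world point X has camera coordinates R X + t. Camera axes: x right, y down, z forward; pixel columns grow to the right and rows downward; lengths in m; the calibration is good to about 2 mm. A picture is of the moment at which its call begins.
- ctrl.hand_in(): hands the job in; it is judged then, once.
The state is a dict: "time_s": time; "q": joint angles; "dq": joint speeds; "joint_efforts": joint torques, N m; "eef_pos": TCP position; "eef_rot": TCP orientation; "wrist_force": force on the tool from outside, world axes, zero at the start; "torque": the same for the moment, N m; "opening": opening from 0.0 (shut) to 1.0 (fully open); "grasp_force": force on a finger pad.
Only numpy, scipy, OpenCV 4.12 (cv2) and the standard library are available. Lean on these libraries where they do the work, as an engineer would, in place of code of your own. Each camera call takes 0.05 s, during which the arm holds its last target. There are 200 camera calls.

## Working session

There is one attempt and no reset: what is moved stays moved. The work goes in short steps, Python scripts to look and compute and a tool call to move; the robot and the scene stay as the last step left them, time stands still between calls to the robot, and variables do not carry over. Pictures are saved under pics/ and viewed, at most 14 in all, crops included, and the job is handed in when it is done.

Besides the shell and the picture viewer there is one more tool, called by a JSON object that holds its "api" and its "payload", one argument or row to a line. servo_tool: Moves the arm, as the interface text tells. Its arguments: {"type":"object","properties":{"motion":{"type":"array"}},"required":["motion"]}

```bash
ls; mkdir -p pics
python3 - <<'E'
from bench import ctrl
import cv2,numpy as np
for n in("top","side"):
    c=ctrl.camera(n); cv2.imwrite(f"pics/{n}0.png",cv2.cvtColor(c["pixels"],cv2.COLOR_RGB2BGR))
    np.savez(f"{n}0.npz",**c)
    print(n,c["fx"],c["cx"],c["cy"],(-c["R"].T@c["t"]).round(3),c["R"].round(3).tolist())
o=ctrl.get_obs();print({k:np.round(v,3).tolist() for k,v in o.items()})
E
```

```text
pics
top 491.47335582435363 261.8296960730448 188.58573997034287 [0.513 0.004 1.094] [[-0.024, -1.0, 0.019], [-0.998, 0.023, -0.059], [0.059, -0.021, -0.998]]
side 381.7617413394989 255.28448282907488 197.11111721857904 [ 0.301 -0.518  0.654] [[0.884, -0.467, 0.014], [-0.328, -0.642, -0.693], [0.332, 0.608, -0.721]]
{'time_s': 0.1, 'q': [-1.396, 0.181, 1.608, 0.0, 1.354, -0.206], 'dq': [-0.0, -0.0, -0.003, -0.001, -0.0, -0.0], 'joint_efforts': [-0.0, -44.588, -35.224, -0.0, 0.004, 0.0], 'eef_pos': [0.214, -0.533, 0.255], 'eef_rot': [-0.001, 0.982, 0.189, 0.0], 'wrist_force': [1.131, -0.044, 0.398], 'torque': [0.015, 0.009, 0.018], 'grasp_force': 0.0, 'opening': 0.999}
```

View pics/top0.png

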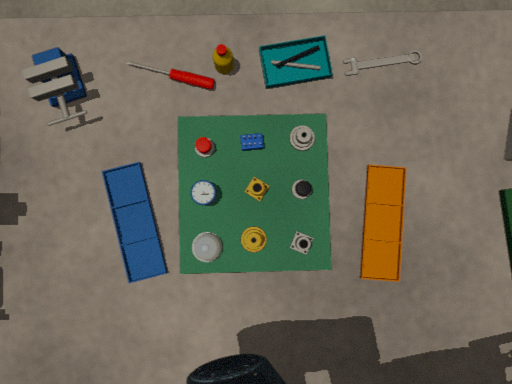

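View pics/side0.png

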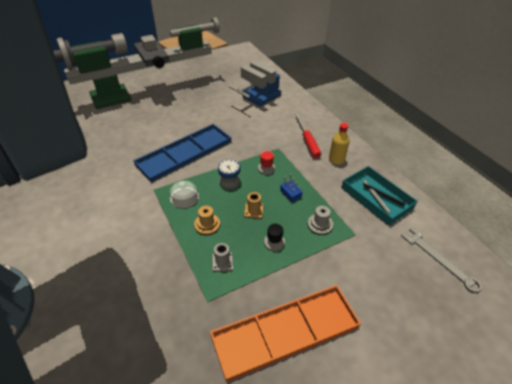

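The top view has +x up and +y left. The stock forms a 3x3 grid:

| Row | Left | Middle | Right |
|---|---|---|---|
| Far | red knob (204,147) | drill stand (252,142) | steel pulley (302,137) |
| Middle | gauge (204,193) | brass bush (257,188) | black knob (303,189) |
| Near | jar (207,247) | brass pulley (254,240) | steel bush (302,243) |

The blue tray is at (135,222) and the orange tray at (383,223). The side view agrees with this.

```bash
cat > h.py <<'E'
import numpy as np, cv2
def cloud(c):
    d=c["depth"].astype(float); v,u=np.indices(d.shape)
    P=np.stack([(u-c["cx"])/c["fx"]*d,(v-c["cy"])/c["fy"]*d,d],-1)
    W=(P-c["t"])@c["R"]; W[d==0]=np.nan
    return W
def circ(X,w,lo,hi,r=.04):
    m=(np.hypot(W[...,0]-X[0],W[...,1]-X[1])<r)&(W[...,2]>lo)&(W[...,2]<hi); return W[m]
E
python3 - <<'E'
from h import *
from bench import ctrl
print("tip",ctrl.tip_reach)
px=dict(pulley_steel=(302,137),bush_brass=(257,188),knob_black=(303,189),pulley_brass=(254,240),bush_steel=(302,243),red=(204,147),gauge=(204,193),jar=(207,247),drill=(252,142))
c=np.load("top0.npz"); W=cloud(c)
cs=np.load("side0.npz"); Ws=cloud(cs)
print("mat z",np.nanmedian(W[210:220,225:235,2]),"bench z",np.nanmedian(W[300:310,200:220,2]))
C=-c["R"].T@c["t"]
for n,(u,v) in px.items():
    ray=c["R"].T@np.array([(u-c["cx"])/c["fx"],(v-c["cy"])/c["fy"],1]); s=(.045-C[2])/ray[2]; X=C+s*ray
    out=[]
    for w in (W,Ws):
        m=(np.hypot(w[...,0]-X[0],w[...,1]-X[1])<.04)&(w[...,2]>.043)&(w[...,2]<.065)
        p=w[m]
        if len(p)<5: out.append(None); continue
        (a,b),r=cv2.minEnclosingCircle(p[:,:2].astype(np.float32)*1000)
        out.append((p[:,:2].mean(0).round(4).tolist(),[round(a),round(b),round(r)],round(p[:,2].max(),3),len(p)))
    print(n,X[:2].round(3),out)
hsv=cv2.cvtColor(c["pixels"],cv2.COLOR_RGB2HSV)
for n,lo,hi,box in(("blue",(100,120,40),(120,255,255),(100,160,170,285)),("orange",(5,150,100),(20,255,255),(355,160,410,285))):
    m=cv2.inRange(hsv,lo,hi); k=np.zeros_like(m); k[box[1]:box[3],box[0]:box[2]]=1; m=(m*k)>0
    p=W[m]; q=p[p[:,2]<.03]
    r=cv2.minAreaRect(q[:,:2].astype(np.float32)*1000)
    v,u=np.nonzero(m)
    ray=np.stack([(u-c["cx"])/c["fx"],(v-c["cy"])/c["fy"],np.ones(len(u))],-1)@c["R"]
    Y=C+ray*((.018-C[2])/ray[:,2])[:,None]
    print(n,r,np.median(p[:,2]),cv2.minAreaRect(Y[:,:2].astype(np.float32)*1000))
E
```

```text
tip 0.025
mat z 0.0017732499187971015 bench z -0.000937070226135161
pulley_steel [ 0.684 -0.107] [([0.6881, -0.1092], [688, -109, 16], np.float64(0.055), 172), ([0.6868, -0.1121], [688, -111, 17], np.float64(0.052), 152)]
bush_brass [ 0.576 -0.008] [([0.577, -0.0061], [577, -6, 15], np.float64(0.056), 153), ([0.5755, -0.0091], [577, -8, 15], np.float64(0.052), 124)]
knob_black [ 0.571 -0.106] [([0.5739, -0.1052], [574, -106, 17], np.float64(0.056), 194), ([0.5721, -0.109], [573, -107, 17], np.float64(0.052), 180)]
pulley_brass [0.465 0.001] [([0.4663, 0.0039], [466, 4, 16], np.float64(0.055), 175), ([0.4651, 0.001], [465, 2, 17], np.float64(0.052), 156)]
bush_steel [ 0.456 -0.101] [([0.4561, -0.1012], [456, -102, 15], np.float64(0.055), 157), ([0.4542, -0.1043], [456, -103, 15], np.float64(0.052), 173)]
red [0.667 0.104] [([0.672, 0.1068], [672, 107, 17], np.float64(0.054), 192), ([0.6705, 0.1031], [672, 106, 17], np.float64(0.051), 110)]
gauge [0.568 0.106] [([0.5694, 0.1081], [570, 108, 27], np.float64(0.06), 503), ([0.5674, 0.1029], [569, 107, 27], np.float64(0.055), 311)]
jar [0.453 0.101] [([0.4519, 0.1062], [452, 106, 9], np.float64(0.056), 55), ([0.4508, 0.1023], [452, 103, 8], np.float64(0.053), 40)]
drill [0.675 0.001] [([0.679, 0.0145], [680, 9, 14], np.float64(0.05), 9), ([0.6824, 0.0152], [680, 14, 10], np.float64(0.051), 10)]
blue ((510.55462646484375, 262.5525817871094), (250.393798828125, 84.14936065673828), 12.90334415435791) nan ((510.67803955078125, 261.235107421875), (249.87351989746094, 85.09007263183594), 13.019230842590332)
orange ((494.78240966796875, -286.67138671875), (91.72136688232422, 254.63963317871094), 84.33255767822266) nan ((495.83758544921875, -283.3338317871094), (85.83293151855469, 251.934326171875), 84.35771179199219)
```

```bash
cat > plan.py <<'E'
# usage: plan.py x y z [x y z ...] : tool-frame shifts (cm), each from the previous point
import sys, numpy as np
from bench import ctrl
o=ctrl.get_obs(); p=np.array(o["eef_pos"]); q=o["eef_rot"]; a=2*np.arctan2(q[2],q[1])
print("t",round(o["time_s"],2),"pos",p.round(4),"yaw",round(a,4),"open",round(o["opening"],3),"grip",round(o["grasp_force"],1),"F",np.round(o["wrist_force"],1))
for t in np.array(sys.argv[1:],float).reshape(-1,3):
    d=(t-p)*100; print(t,"->",np.round([d[0]*np.cos(a)+d[1]*np.sin(a),d[0]*np.sin(a)-d[1]*np.cos(a),-d[2]],2)); p=t
E
python3 plan.py .456 -.1025 .13 .456 -.1025 .046 .456 -.1025 .16 .5105 .262 .16 .5105 .262 .05
```

```text
t 0.1 pos [ 0.2136 -0.5334  0.2555] yaw 0.3808 open 0.999 grip 0.0 F [ 1.1 -0.   0.4]
[ 0.456  -0.1025  0.13  ] -> [ 38.51 -30.99  12.55]
[ 0.456  -0.1025  0.046 ] -> [0.  0.  8.4]
[ 0.456  -0.1025  0.16  ] -> [  0.    0.  -11.4]
[0.5105 0.262  0.16  ] -> [ 18.61 -31.81  -0.  ]
[0.5105 0.262  0.05  ] -> [ 0.  0. 11.]
```

{"api": "servo_tool", "payload": {
  "motion": [
    [[4,-3.2,1.2,0,-0.3],[8,-6.4,2.5,0,-0.3],[12,-9.6,3.8,0,-0.3],[15.6,-12.6,5,0,-0.3],[19.2,-15.5,6.2,0,-0.3]]
  ]
}}

```text
time_s: 0.6
eef_pos: [0.3326, -0.3204, 0.1947]
eef_rot: [-0.0, 0.982, 0.189, 0.0]
wrist_force: [0.8, -0.7, -0.2]
opening: 0.646
grasp_force: 0.0
```

{"api": "servo_tool", "payload": {
  "motion": [
    [[4,-3.2,1.2,0,-0.3],[8,-6.4,2.5,0,-0.3],[12,-9.6,3.8,0,-0.3],[15.6,-12.6,5,0,-0.3],[19.2,-15.5,6.2,0,-0.3]]
  ]
}}

```text
time_s: 1.1
eef_pos: [0.4513, -0.1088, 0.134]
eef_rot: [0.0, 0.982, 0.189, 0.0]
wrist_force: [-0.1, -0.2, 0.3]
opening: 0.653
grasp_force: 0.0
```

```bash
python3 plan.py .456 -.1025 .13 .456 -.1025 .046
```

```text
t 1.1 pos [ 0.4513 -0.1088  0.134 ] yaw 0.3807 open 0.653 grip 0.0 F [-0.1 -0.2  0.3]
[ 0.456  -0.1025  0.13  ] -> [ 0.67 -0.41  0.4 ]
[ 0.456  -0.1025  0.046 ] -> [0.  0.  8.4]
```

{"api": "servo_tool", "payload": {
  "motion": [
    [[0.1,0,0,0,-0.3],[0.1,0,3,0,-0.3],[0.1,0,6,0,-0.3],[0.1,0,8.5,0,-0.3],[0.1,0,8.5,0,-0.3]]
  ]
}}

```text
time_s: 1.6
eef_pos: [0.4489, -0.1095, 0.0465]
eef_rot: [-0.002, 0.982, 0.189, -0.003]
wrist_force: [-1.2, 0.9, 0.5]
opening: 0.652
grasp_force: 0.0
```

```bash
python3 plan.py .456 -.1025 .046
python3 - <<'E'
from bench import ctrl; import cv2
c=ctrl.camera("side"); cv2.imwrite("pics/s1.png",cv2.resize(c["pixels"][170:330,130:360,::-1],None,fx=3,fy=3))
E
```

```text
t 1.6 pos [ 0.4489 -0.1095  0.0465] yaw 0.3804 open 0.652 grip 0.0 F [-1.2  0.9  0.5]
[ 0.456  -0.1025  0.046 ] -> [ 0.92 -0.38  0.05]
```

View pics/s1.png

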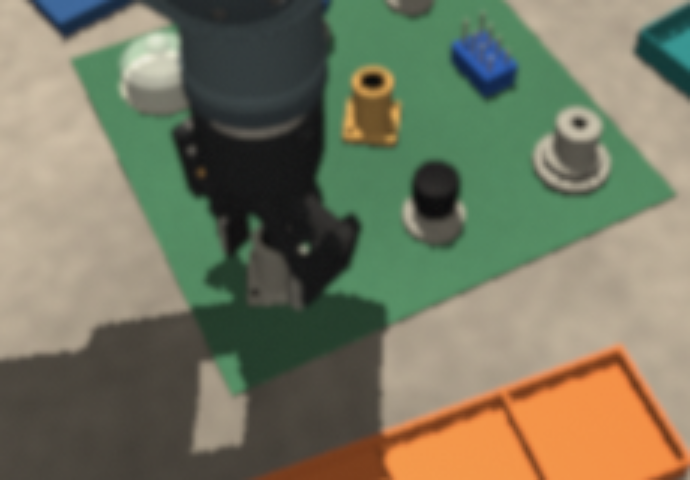

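The picture shows the gripper around the steel bush, with the other parts undisturbed. The measured pose is about 9 mm short, so I'll let it settle and then correct.

{"api": "servo_tool", "payload": {
  "motion": [
    [[0,0,0,0,-0.3],[0,0,0,0,-0.3]]
  ]
}}

```text
time_s: 1.85
eef_pos: [0.4528, -0.1113, 0.051]
eef_rot: [0.001, 0.982, 0.189, 0.001]
wrist_force: [0.2, -0.7, 0.1]
opening: 0.65
grasp_force: 0.0
```

```bash
python3 plan.py .456 -.1025 .046
```

```text
t 1.85 pos [ 0.4528 -0.1113  0.051 ] yaw 0.3805 open 0.65 grip 0.0 F [ 0.2 -0.7  0.1]
[ 0.456  -0.1025  0.046 ] -> [ 0.62 -0.7   0.5 ]
```

{"api": "servo_tool", "payload": {
  "motion": [
    [[0.3,-0.35,0.2,0,-0.3],[0.6,-0.7,0.5,0,-0.3],[0.6,-0.7,0.5,0,-0.3],[0.6,-0.7,0.5,0,-0.3]]
  ]
}}

```text
time_s: 2.25
eef_pos: [0.4547, -0.1014, 0.0445]
eef_rot: [-0.0, 0.982, 0.19, -0.0]
wrist_force: [1.3, 0.1, 0.7]
opening: 0.656
grasp_force: 0.0
```

```bash
python3 plan.py .456 -.1025 .046
```

```text
t 2.25 pos [ 0.4547 -0.1014  0.0445] yaw 0.3815 open 0.656 grip 0.0 F [1.3 0.1 0.7]
[ 0.456  -0.1025  0.046 ] -> [ 0.08  0.15 -0.15]
```

{"api": "servo_tool", "payload": {
  "motion": [
    [[0,0,0,0,1],[0,0,0,0,1],[0,0,0,0,1],[0,0,0,0,1],[0,0,0,0,1]]
  ]
}}

```text
time_s: 2.75
eef_pos: [0.4549, -0.1018, 0.0448]
eef_rot: [0.0, 0.982, 0.189, 0.0]
wrist_force: [-1.1, 0.8, 6.4]
opening: 0.334
grasp_force: 59.0
```

{"api": "servo_tool", "payload": {
  "motion": [
    [[0,0,-1,0,1],[0,0,-4,0,1],[0,0,-8,0,1],[0,0,-11,0,1],[0,0,-11,0,1]]
  ]
}}

```text
time_s: 3.25
eef_pos: [0.4573, -0.103, 0.159]
eef_rot: [0.003, 0.982, 0.189, 0.003]
wrist_force: [0.4, 1.1, -3.5]
opening: 0.334
grasp_force: 59.6
```

```bash
python3 plan.py  .5105 .262 .15 .5105 .262 .048
```

```text
t 3.25 pos [ 0.4573 -0.103   0.159 ] yaw 0.3809 open 0.334 grip 59.6 F [ 0.4  1.1 -3.5]
[0.5105 0.262  0.15  ] -> [ 18.51 -31.91   0.9 ]
[0.5105 0.262  0.048 ] -> [ 0.   0.  10.2]
```

{"api": "servo_tool", "payload": {
  "motion": [
    [[2,-3.4,0.1,0,1],[4,-6.8,0.2,0,1],[6,-10.2,0.3,0,1],[8,-13.6,0.4,0,1],[9.2,-16,0.5,0,1]]
  ]
}}

```text
time_s: 3.75
eef_pos: [0.4795, 0.0833, 0.1479]
eef_rot: [-0.001, 0.982, 0.19, -0.001]
wrist_force: [0.9, -1.3, -3.4]
opening: 0.336
grasp_force: 60.2
```

{"api": "servo_tool", "payload": {
  "motion": [
    [[2,-3.4,0.1,0,1],[4,-6.8,0.2,0,1],[6,-10.2,0.3,0,1],[8,-13.6,0.4,0,1],[9.2,-16,0.5,0,1]]
  ]
}}

```text
time_s: 4.25
eef_pos: [0.5056, 0.2658, 0.1426]
eef_rot: [-0.0, 0.982, 0.19, -0.001]
wrist_force: [-0.8, 0.3, -3.0]
opening: 0.332
grasp_force: 60.2
```

{"api": "servo_tool", "payload": {
  "motion": [
    [[0,0,0,0,1],[0,0,0,0,1],[0,0,0,0,1]]
  ]
}}

```text
time_s: 4.55
eef_pos: [0.5058, 0.2627, 0.1434]
eef_rot: [0.0, 0.982, 0.189, -0.001]
wrist_force: [-0.1, -0.5, -2.1]
opening: 0.335
grasp_force: 60.2
```

```bash
python3 plan.py  .5105 .262 .08 .5105 .262 .048
```

```text
t 4.55 pos [0.5058 0.2627 0.1434] yaw 0.3803 open 0.335 grip 60.2 F [-0.1 -0.5 -2.1]
[0.5105 0.262  0.08  ] -> [0.41 0.24 6.34]
[0.5105 0.262  0.048 ] -> [0.  0.  3.2]
```

{"api": "servo_tool", "payload": {
  "motion": [
    [[0.4,0.2,3,0,1],[0.4,0.2,6.3,0,1],[0.4,0.2,7.8,0,1],[0.4,0.2,8.8,0,1],[0.4,0.2,8.8,0,1]]
  ]
}}

```text
time_s: 5.05
eef_pos: [0.5104, 0.2626, 0.0555]
eef_rot: [0.0, 0.982, 0.189, -0.001]
wrist_force: [0.5, -0.3, -2.8]
opening: 0.328
grasp_force: 60.1
```

{"api": "servo_tool", "payload": {
  "motion": [
    [[0,0,0,0,1],[0,0,0,0,1]]
  ]
}}

```text
time_s: 5.25
eef_pos: [0.5122, 0.2637, 0.0581]
eef_rot: [-0.0, 0.982, 0.189, 0.001]
wrist_force: [-0.4, -0.6, -2.5]
opening: 0.334
grasp_force: 60.1
```

```bash
python3 plan.py  .5105 .262 .047
```

```text
t 5.25 pos [0.5122 0.2637 0.0581] yaw 0.3808 open 0.334 grip 60.1 F [-0.4 -0.6 -2.5]
[0.5105 0.262  0.047 ] -> [-0.22  0.09  1.11]
```

{"api": "servo_tool", "payload": {
  "motion": [
    [[0,0,0.4,0,1],[0,0,0.8,0,1],[0,0,0.8,0,1],[0,0,0.8,0,1]]
  ]
}}

```text
time_s: 5.65
eef_pos: [0.5108, 0.2634, 0.0483]
eef_rot: [0.0, 0.982, 0.189, -0.0]
wrist_force: [0.5, 0.3, -2.4]
opening: 0.335
grasp_force: 60.1
```

{"api": "servo_tool", "payload": {
  "motion": [
    [[0,0,0.2,0,1],[0,0,0.2,0,1]]
  ]
}}

```text
time_s: 5.85
eef_pos: [0.5109, 0.2634, 0.0463]
eef_rot: [0.0, 0.982, 0.189, -0.0]
wrist_force: [0.3, -0.2, -3.4]
opening: 0.337
grasp_force: 60.1
```

{"api": "servo_tool", "payload": {
  "motion": [
    [[0,0,0.2,0,1],[0,0,0.2,0,1]]
  ]
}}

```text
time_s: 6.05
eef_pos: [0.5111, 0.2635, 0.0459]
eef_rot: [0.0, 0.982, 0.189, -0.0]
wrist_force: [-4.7, -3.0, 9.1]
opening: 0.33
grasp_force: 61.5
```

```bash
python3 plan.py  .5105 .262 .047
```

```text
t 6.05 pos [0.5111 0.2635 0.0459] yaw 0.3811 open 0.33 grip 61.5 F [-4.7 -3.   9.1]
[0.5105 0.262  0.047 ] -> [-0.11  0.11 -0.11]
```

{"api": "servo_tool", "payload": {
  "motion": [
    [[0,0,0,0,0.1],[0,0,0,0,-0.3],[0,0,0,0,-0.3],[0,0,-3,0,-0.3],[0,0,-7,0,-0.3]]
  ]
}}

```text
time_s: 6.55
eef_pos: [0.5091, 0.2627, 0.1128]
eef_rot: [0.0, 0.982, 0.189, -0.003]
wrist_force: [0.6, -0.4, 0.2]
opening: 0.648
grasp_force: 0.0
```

```bash
python3 plan.py  .5735 -.1065 .12 .5735 -.1065 .046
```

```text
t 6.55 pos [0.5091 0.2627 0.1128] yaw 0.3806 open 0.648 grip 0.0 F [ 0.6 -0.4  0.2]
[ 0.5735 -0.1065  0.12  ] -> [-7.74 36.67 -0.72]
[ 0.5735 -0.1065  0.046 ] -> [0.  0.  7.4]
```

{"api": "servo_tool", "payload": {
  "motion": [
    [[-0.8,3.7,-0.7,0,-0.3],[-1.6,7.4,-0.7,0,-0.3],[-2.4,11.1,-0.7,0,-0.3],[-3.2,14.8,-0.7,0,-0.3],[-4,18.5,-0.7,0,-0.3]]
  ]
}}

```text
time_s: 7.05
eef_pos: [0.5429, 0.0753, 0.1217]
eef_rot: [0.0, 0.982, 0.189, 0.0]
wrist_force: [0.8, 0.3, -0.2]
opening: 0.651
grasp_force: 0.0
```

{"api": "servo_tool", "payload": {
  "motion": [
    [[-0.8,3.7,0,0,-0.3],[-1.6,7.4,0,0,-0.3],[-2.4,11.1,0,0,-0.3],[-3.2,14.8,0,0,-0.3],[-3.7,18.2,0,0,-0.3]]
  ]
}}

```text
time_s: 7.55
eef_pos: [0.576, -0.1079, 0.1215]
eef_rot: [0.0, 0.982, 0.189, 0.0]
wrist_force: [0.5, 0.1, 0.5]
opening: 0.648
grasp_force: 0.0
```

{"api": "servo_tool", "payload": {
  "motion": [
    [[0,0,0,0,-0.3],[0,0,0,0,-0.3],[0,0,0,0,-0.3]]
  ]
}}

```text
time_s: 7.85
eef_pos: [0.5755, -0.105, 0.1212]
eef_rot: [-0.0, 0.982, 0.189, -0.0]
wrist_force: [0.4, 0.2, -0.2]
opening: 0.65
grasp_force: 0.0
```

```bash
python3 plan.py  .5735 -.1065 .046
```

```text
t 7.85 pos [ 0.5755 -0.105   0.1212] yaw 0.3813 open 0.65 grip 0.0 F [ 0.4  0.2 -0.2]
[ 0.5735 -0.1065  0.046 ] -> [-0.24  0.07  7.52]
```

{"api": "servo_tool", "payload": {
  "motion": [
    [[-0.2,0.1,2,0,-0.3],[-0.2,0.1,4.2,0,-0.3],[-0.2,0.1,6,0,-0.3],[-0.2,0.1,7.4,0,-0.3],[-0.2,0.1,7.4,0,-0.3]]
  ]
}}

```text
time_s: 8.35
eef_pos: [0.5728, -0.1059, 0.0454]
eef_rot: [-0.001, 0.982, 0.19, -0.002]
wrist_force: [-0.4, -0.7, -1.1]
opening: 0.648
grasp_force: 0.0
```

{"api": "servo_tool", "payload": {
  "motion": [
    [[0,0,0,0,-0.3],[0,0,0,0,-0.3],[0,0,0,0,-0.3]]
  ]
}}

```text
time_s: 8.65
eef_pos: [0.5753, -0.1078, 0.0487]
eef_rot: [0.001, 0.982, 0.189, 0.001]
wrist_force: [0.1, 0.9, 0.5]
opening: 0.65
grasp_force: 0.0
```

Good alignment. Close and lift.

{"api": "servo_tool", "payload": {
  "motion": [
    [[0,0,0,0,1],[0,0,0,0,1],[0,0,0,0,1],[0,0,0,0,1],[0,0,0,0,1]]
  ]
}}

```text
time_s: 9.15
eef_pos: [0.5751, -0.1079, 0.0484]
eef_rot: [0.0, 0.982, 0.189, 0.001]
wrist_force: [-1.0, -0.6, 6.0]
opening: 0.379
grasp_force: 59.5
```

{"api": "servo_tool", "payload": {
  "motion": [
    [[0,0,-1,0,1],[0,0,-4,0,1],[0,0,-7.5,0,1],[0,0,-10.5,0,1],[0,0,-10.5,0,1]]
  ]
}}

```text
time_s: 9.65
eef_pos: [0.5773, -0.1087, 0.1579]
eef_rot: [0.002, 0.982, 0.189, 0.004]
wrist_force: [0.6, -0.6, -0.8]
opening: 0.38
grasp_force: 59.7
```

```bash
python3 plan.py  .5914 .2805 .15 .5914 .2805 .05
```

```text
t 9.65 pos [ 0.5773 -0.1087  0.1579] yaw 0.3809 open 0.38 grip 59.7 F [ 0.6 -0.6 -0.8]
[0.5914 0.2805 0.15  ] -> [ 15.78 -35.61   0.79]
[0.5914 0.2805 0.05  ] -> [ 0.  0. 10.]
```

{"api": "servo_tool", "payload": {
  "motion": [
    [[1.6,-3.6,0,0,1],[3.2,-7.2,0,0,1],[4.8,-10.8,0,0,1],[6.4,-14.4,0,0,1],[7.9,-17.8,0,0,1]]
  ]
}}

```text
time_s: 10.15
eef_pos: [0.5806, 0.0886, 0.1515]
eef_rot: [-0.0, 0.982, 0.189, -0.001]
wrist_force: [0.6, 0.8, -1.7]
opening: 0.38
grasp_force: 59.9
```

{"api": "servo_tool", "payload": {
  "motion": [
    [[1.6,-3.6,0,0,1],[3.2,-7.2,0,0,1],[4.8,-10.8,0,0,1],[6.4,-14.4,0,0,1],[7.9,-17.8,0,0,1]]
  ]
}}

```text
time_s: 10.65
eef_pos: [0.5878, 0.2831, 0.1512]
eef_rot: [0.0, 0.982, 0.189, -0.001]
wrist_force: [0.4, 0.4, -0.8]
opening: 0.38
grasp_force: 59.9
```

{"api": "servo_tool", "payload": {
  "motion": [
    [[0,0,0,0,1],[0,0,0,0,1],[0,0,0,0,1]]
  ]
}}

```text
time_s: 10.95
eef_pos: [0.5883, 0.2806, 0.1516]
eef_rot: [0.0, 0.982, 0.189, -0.001]
wrist_force: [0.5, -0.2, -1.1]
opening: 0.38
grasp_force: 60.1
```

```bash
python3 plan.py  .5914 .2805 .0535
```

```text
t 10.95 pos [0.5883 0.2806 0.1516] yaw 0.3803 open 0.38 grip 60.1 F [ 0.5 -0.2 -1.1]
[0.5914 0.2805 0.0535] -> [0.28 0.13 9.81]
```

{"api": "servo_tool", "payload": {
  "motion": [
    [[0.3,0.1,2.5,0,1],[0.3,0.1,5,0,1],[0.3,0.1,7.5,0,1],[0.3,0.1,9,0,1],[0.3,0.1,9.6,0,1]]
  ]
}}

```text
time_s: 11.45
eef_pos: [0.591, 0.2803, 0.0544]
eef_rot: [0.0, 0.982, 0.188, -0.002]
wrist_force: [0.6, -0.0, -1.5]
opening: 0.38
grasp_force: 60.1
```

{"api": "servo_tool", "payload": {
  "motion": [
    [[0,0,0,0,1],[0,0,0,0,1],[0,0,0,0,1],[0,0,0,0,1]]
  ]
}}

```text
time_s: 11.85
eef_pos: [0.5928, 0.282, 0.0578]
eef_rot: [-0.0, 0.982, 0.189, 0.001]
wrist_force: [-0.6, -0.9, -1.0]
opening: 0.378
grasp_force: 60.1
```

{"api": "servo_tool", "payload": {
  "motion": [
    [[0,0,0.4,0,1],[0,0,0.7,0,1],[0,0,0.7,0,1],[0,0,0.7,0,1]]
  ]
}}

```text
time_s: 12.25
eef_pos: [0.5921, 0.2819, 0.0495]
eef_rot: [-0.0, 0.982, 0.189, 0.0]
wrist_force: [0.4, 0.4, -0.8]
opening: 0.382
grasp_force: 60.2
```

{"api": "servo_tool", "payload": {
  "motion": [
    [[0,0,0.1,0,1],[0,0,0.15,0,1],[0,0,0.15,0,1]]
  ]
}}

```text
time_s: 12.55
eef_pos: [0.5922, 0.2819, 0.0495]
eef_rot: [0.0, 0.982, 0.189, 0.0]
wrist_force: [-3.5, -1.4, 8.1]
opening: 0.383
grasp_force: 60.8
```

Contact. Release, rise, then go to the brass pulley.

{"api": "servo_tool", "payload": {
  "motion": [
    [[0,0,0,0,0.1],[0,0,0,0,-0.3],[0,0,0,0,-0.3],[0,0,-3,0,-0.3],[0,0,-7,0,-0.3]]
  ]
}}

```text
time_s: 13.05
eef_pos: [0.5898, 0.2811, 0.1155]
eef_rot: [0.0, 0.982, 0.189, -0.003]
wrist_force: [1.0, 0.6, 0.2]
opening: 0.652
grasp_force: 0.0
```

```bash
python3 plan.py  .4655 .003 .12 .4655 .003 .05
```

```text
t 13.05 pos [0.5898 0.2811 0.1155] yaw 0.3806 open 0.652 grip 0.0 F [1.  0.6 0.2]
[0.4655 0.003  0.12  ] -> [-21.87  21.2   -0.45]
[0.4655 0.003  0.05  ] -> [0. 0. 7.]
```

{"api": "servo_tool", "payload": {
  "motion": [
    [[-2.4,2.3,-0.5,0,-0.3],[-4.8,4.6,-0.5,0,-0.3],[-7.2,6.9,-0.5,0,-0.3],[-9.6,9.2,-0.5,0,-0.3],[-11.5,11.1,-0.5,0,-0.3]]
  ]
}}

```text
time_s: 13.55
eef_pos: [0.5255, 0.1346, 0.1228]
eef_rot: [0.0, 0.982, 0.189, -0.0]
wrist_force: [0.8, -0.1, 1.2]
opening: 0.648
grasp_force: 0.0
```

{"api": "servo_tool", "payload": {
  "motion": [
    [[-2.4,2.3,0,0,-0.3],[-4.8,4.6,0,0,-0.3],[-7.2,6.9,0,0,-0.3],[-9.2,9,0,0,-0.3],[-10.4,10.1,0,0,-0.3]]
  ]
}}

```text
time_s: 14.05
eef_pos: [0.4667, 0.0019, 0.1229]
eef_rot: [0.0, 0.982, 0.189, -0.0]
wrist_force: [0.9, 0.4, 0.0]
opening: 0.648
grasp_force: 0.0
```

{"api": "servo_tool", "payload": {
  "motion": [
    [[0,0,0,0,-0.3],[0,0,0,0,-0.3],[0,0,0,0,-0.3]]
  ]
}}

```text
time_s: 14.35
eef_pos: [0.4679, 0.0042, 0.1231]
eef_rot: [-0.0, 0.982, 0.19, 0.0]
wrist_force: [-0.4, 0.5, 0.1]
opening: 0.653
grasp_force: 0.0
```

```bash
python3 plan.py .4655 .003 .05
```

```text
t 14.35 pos [0.4679 0.0042 0.1231] yaw 0.3813 open 0.653 grip 0.0 F [-0.4  0.5  0.1]
[0.4655 0.003  0.05  ] -> [-0.26  0.02  7.31]
```

{"api": "servo_tool", "payload": {
  "motion": [
    [[-0.2,0,2,0,-0.3],[-0.2,0,4.2,0,-0.3],[-0.2,0,6,0,-0.3],[-0.2,0,7,0,-0.3],[-0.2,0,7.1,0,-0.3]]
  ]
}}

```text
time_s: 14.85
eef_pos: [0.4649, 0.0037, 0.0508]
eef_rot: [-0.001, 0.982, 0.19, -0.001]
wrist_force: [0.2, -0.4, 0.9]
opening: 0.647
grasp_force: 0.0
```

{"api": "servo_tool", "payload": {
  "motion": [
    [[0,0,0,0,-0.3],[0,0,0,0,-0.3],[0,0,0,0,-0.3]]
  ]
}}

```text
time_s: 15.15
eef_pos: [0.4664, 0.0027, 0.0529]
eef_rot: [0.0, 0.982, 0.189, 0.001]
wrist_force: [0.8, -0.0, 0.2]
opening: 0.652
grasp_force: 0.0
```

{"api": "servo_tool", "payload": {
  "motion": [
    [[0,0,0.3,0,-0.3],[0,0,0.3,0,1],[0,0,0.3,0,1],[0,0,0.3,0,1],[0,0,0.3,0,1]]
  ]
}}

```text
time_s: 15.65
eef_pos: [0.4658, 0.0027, 0.0493]
eef_rot: [0.0, 0.982, 0.189, 0.0]
wrist_force: [-1.3, -0.3, 4.4]
opening: 0.351
grasp_force: 59.4
```

{"api": "servo_tool", "payload": {
  "motion": [
    [[0,0,0,0,1],[0,0,0,0,1]]
  ]
}}

```text
time_s: 15.85
eef_pos: [0.4659, 0.0027, 0.0493]
eef_rot: [0.0, 0.982, 0.189, 0.0]
wrist_force: [-1.0, -0.4, 5.4]
opening: 0.355
grasp_force: 59.5
```

{"api": "servo_tool", "payload": {
  "motion": [
    [[0,0,-1,0,1],[0,0,-4,0,1],[0,0,-7.5,0,1],[0,0,-10.5,0,1],[0,0,-10.5,0,1]]
  ]
}}

```text
time_s: 16.35
eef_pos: [0.4684, 0.0023, 0.1584]
eef_rot: [0.002, 0.982, 0.189, 0.004]
wrist_force: [0.7, -1.0, -2.5]
opening: 0.354
grasp_force: 59.7
```

```bash
python3 plan.py  .4296 .2434 .15 .4296 .2434 .06
```

```text
t 16.35 pos [0.4684 0.0023 0.1584] yaw 0.381 open 0.354 grip 59.7 F [ 0.7 -1.  -2.5]
[0.4296 0.2434 0.15  ] -> [  5.37 -23.82   0.84]
[0.4296 0.2434 0.06  ] -> [0. 0. 9.]
```

{"api": "servo_tool", "payload": {
  "motion": [
    [[0.7,-3.2,0,0,1],[1.4,-6.4,0,0,1],[2.1,-9.6,0,0,1],[2.8,-12.8,0,0,1],[3.5,-16,0,0,1]]
  ]
}}

```text
time_s: 16.85
eef_pos: [0.4372, 0.1655, 0.1528]
eef_rot: [-0.0, 0.982, 0.189, -0.001]
wrist_force: [0.3, 0.2, -2.7]
opening: 0.352
grasp_force: 60.0
```

{"api": "servo_tool", "payload": {
  "motion": [
    [[0.7,-3,0,0,1],[1.4,-6,0,0,1],[1.9,-7.8,0,0,1],[1.9,-7.8,0,0,1],[1.9,-7.8,0,0,1]]
  ]
}}

```text
time_s: 17.35
eef_pos: [0.4263, 0.2437, 0.1529]
eef_rot: [0.0, 0.982, 0.19, -0.001]
wrist_force: [-0.0, -0.7, -2.1]
opening: 0.357
grasp_force: 60.1
```

```bash
python3 plan.py .4296 .2434 .0535
```

```text
t 17.35 pos [0.4263 0.2437 0.1529] yaw 0.3821 open 0.357 grip 60.1 F [-0.  -0.7 -2.1]
[0.4296 0.2434 0.0535] -> [0.29 0.15 9.94]
```

{"api": "servo_tool", "payload": {
  "motion": [
    [[0.3,0.1,2.5,0,1],[0.3,0.1,5,0,1],[0.3,0.1,7.5,0,1],[0.3,0.1,9,0,1],[0.3,0.1,9.7,0,1]]
  ]
}}

```text
time_s: 17.85
eef_pos: [0.4292, 0.2425, 0.055]
eef_rot: [0.0, 0.982, 0.189, -0.002]
wrist_force: [-0.7, 0.2, -3.1]
opening: 0.357
grasp_force: 60.1
```

{"api": "servo_tool", "payload": {
  "motion": [
    [[0,0,0,0,1],[0,0,0,0,1],[0,0,0,0,1],[0,0,0,0,1]]
  ]
}}

```text
time_s: 18.25
eef_pos: [0.4312, 0.2442, 0.058]
eef_rot: [-0.0, 0.982, 0.189, 0.001]
wrist_force: [0.2, 0.4, -2.2]
opening: 0.353
grasp_force: 60.1
```

{"api": "servo_tool", "payload": {
  "motion": [
    [[0,0,0.4,0,1],[0,0,0.65,0,1],[0,0,0.65,0,1],[0,0,0.65,0,1]]
  ]
}}

```text
time_s: 18.65
eef_pos: [0.4303, 0.2441, 0.0504]
eef_rot: [0.0, 0.982, 0.189, -0.0]
wrist_force: [0.8, -0.0, -1.6]
opening: 0.357
grasp_force: 60.1
```

{"api": "servo_tool", "payload": {
  "motion": [
    [[0,0,0.1,0,1],[0,0,0.15,0,1],[0,0,0.15,0,1]]
  ]
}}

```text
time_s: 18.95
eef_pos: [0.4304, 0.2441, 0.0503]
eef_rot: [0.0, 0.982, 0.189, -0.0]
wrist_force: [-6.9, -2.6, 14.2]
opening: 0.356
grasp_force: 61.8
```

Contact. Release, and on to the brass bush.

{"api": "servo_tool", "payload": {
  "motion": [
    [[0,0,0,0,0.1],[0,0,0,0,-0.3],[0,0,0,0,-0.3],[0,0,-3,0,-0.3],[0,0,-7,0,-0.3]]
  ]
}}

```text
time_s: 19.45
eef_pos: [0.4285, 0.2434, 0.1176]
eef_rot: [0.0, 0.982, 0.189, -0.003]
wrist_force: [0.3, -0.1, -0.7]
opening: 0.648
grasp_force: 0.0
```

```bash
python3 plan.py  .577 -.007 .12
```

```text
t 19.45 pos [0.4285 0.2434 0.1176] yaw 0.3806 open 0.648 grip 0.0 F [ 0.3 -0.1 -0.7]
[ 0.577 -0.007  0.12 ] -> [ 4.48 28.76 -0.24]
```

{"api": "servo_tool", "payload": {
  "motion": [
    [[0.5,3.2,-0.3,0,-0.3],[1,6.4,-0.3,0,-0.3],[1.5,9.6,-0.3,0,-0.3],[2,12.8,-0.3,0,-0.3],[2.5,16,-0.3,0,-0.3]]
  ]
}}

```text
time_s: 19.95
eef_pos: [0.5137, 0.1036, 0.122]
eef_rot: [-0.0, 0.982, 0.189, 0.0]
wrist_force: [0.4, -0.1, -0.0]
opening: 0.656
grasp_force: 0.0
```

{"api": "servo_tool", "payload": {
  "motion": [
    [[0.5,3.2,0,0,-0.3],[1,6.4,0,0,-0.3],[1.5,9.6,0,0,-0.3],[2,12.8,0,0,-0.3],[2,12.8,0,0,-0.3]]
  ]
}}

```text
time_s: 20.45
eef_pos: [0.5814, -0.0102, 0.1222]
eef_rot: [0.001, 0.982, 0.188, 0.001]
wrist_force: [-0.2, -0.1, 0.3]
opening: 0.648
grasp_force: 0.0
```

{"api": "servo_tool", "payload": {
  "motion": [
    [[0,0,0,0,-0.3],[0,0,0,0,-0.3],[0,0,0,0,-0.3]]
  ]
}}

```text
time_s: 20.75
eef_pos: [0.5786, -0.0055, 0.1218]
eef_rot: [-0.0, 0.982, 0.19, -0.0]
wrist_force: [-0.0, 0.1, -1.0]
opening: 0.652
grasp_force: 0.0
```

```bash
python3 plan.py .577 -.007 .046
```

```text
t 20.75 pos [ 0.5786 -0.0055  0.1218] yaw 0.3821 open 0.652 grip 0.0 F [-0.   0.1 -1. ]
[ 0.577 -0.007  0.046] -> [-0.21  0.08  7.58]
```

{"api": "servo_tool", "payload": {
  "motion": [
    [[-0.2,0.1,2,0,-0.3],[-0.2,0.1,4.2,0,-0.3],[-0.2,0.1,6,0,-0.3],[-0.2,0.1,7.3,0,-0.3],[-0.2,0.1,7.5,0,-0.3]]
  ]
}}

```text
time_s: 21.25
eef_pos: [0.5763, -0.0074, 0.0453]
eef_rot: [-0.001, 0.982, 0.19, -0.001]
wrist_force: [0.7, 0.9, -0.2]
opening: 0.65
grasp_force: 0.0
```

{"api": "servo_tool", "payload": {
  "motion": [
    [[0,0,0,0,-0.3],[0,0,0,0,-0.3],[0,0,0,0,-0.3]]
  ]
}}

```text
time_s: 21.55
eef_pos: [0.5786, -0.0084, 0.0481]
eef_rot: [0.0, 0.982, 0.189, 0.001]
wrist_force: [-0.2, -0.7, 0.7]
opening: 0.649
grasp_force: 0.0
```

{"api": "servo_tool", "payload": {
  "motion": [
    [[0,0,0,0,1],[0,0,0,0,1],[0,0,0,0,1],[0,0,0,0,1],[0,0,0,0,1]]
  ]
}}

```text
time_s: 22.05
eef_pos: [0.5784, -0.0083, 0.0478]
eef_rot: [0.0, 0.982, 0.189, 0.001]
wrist_force: [-0.8, -0.3, 5.5]
opening: 0.332
grasp_force: 59.2
```

{"api": "servo_tool", "payload": {
  "motion": [
    [[0,0,-1,0,1],[0,0,-4,0,1],[0,0,-7.5,0,1],[0,0,-10.5,0,1],[0,0,-10.5,0,1]]
  ]
}}

```text
time_s: 22.55
eef_pos: [0.5806, -0.0088, 0.1571]
eef_rot: [0.002, 0.982, 0.189, 0.004]
wrist_force: [0.9, -0.0, -2.6]
opening: 0.332
grasp_force: 59.4
```

```bash
python3 plan.py  .413 -.276 .15
```

```text
t 22.55 pos [ 0.5806 -0.0088  0.1571] yaw 0.3809 open 0.332 grip 59.4 F [ 0.9 -0.  -2.6]
[ 0.413 -0.276  0.15 ] -> [-25.49  18.57   0.71]
```

{"api": "servo_tool", "payload": {
  "motion": [
    [[-3.2,2.3,0,0,1],[-6.4,4.6,0,0,1],[-9.6,7,0,0,1],[-12.8,9.3,0,0,1],[-15,11,0,0,1]]
  ]
}}

```text
time_s: 23.05
eef_pos: [0.4771, -0.1672, 0.1507]
eef_rot: [-0.001, 0.982, 0.189, -0.001]
wrist_force: [0.7, 0.1, -2.0]
opening: 0.33
grasp_force: 59.6
```

{"api": "servo_tool", "payload": {
  "motion": [
    [[-3.2,2.3,0,0,1],[-6.4,4.6,0,0,1],[-9,6.5,0,0,1],[-10.5,7.6,0,0,1],[-10.5,7.6,0,0,1]]
  ]
}}

```text
time_s: 23.55
eef_pos: [0.4084, -0.2771, 0.151]
eef_rot: [-0.001, 0.982, 0.188, -0.001]
wrist_force: [1.0, 1.0, -2.8]
opening: 0.332
grasp_force: 59.7
```

{"api": "servo_tool", "payload": {
  "motion": [
    [[0,0,0,0,1],[0,0,0,0,1]]
  ]
}}

```text
time_s: 23.75
eef_pos: [0.4102, -0.2746, 0.1514]
eef_rot: [-0.001, 0.982, 0.19, -0.0]
wrist_force: [-0.2, -0.6, -3.1]
opening: 0.332
grasp_force: 59.7
```

```bash
python3 plan.py .413 -.276 .0525
```

```text
t 23.75 pos [ 0.4102 -0.2746  0.1514] yaw 0.3815 open 0.332 grip 59.7 F [-0.2 -0.6 -3.1]
[ 0.413  -0.276   0.0525] -> [0.21 0.23 9.89]
```

{"api": "servo_tool", "payload": {
  "motion": [
    [[0.2,0.2,2.5,0,1],[0.2,0.2,5,0,1],[0.2,0.2,7.5,0,1],[0.2,0.2,9,0,1],[0.2,0.2,9.6,0,1]]
  ]
}}

```text
time_s: 24.25
eef_pos: [0.4123, -0.2747, 0.0541]
eef_rot: [-0.002, 0.982, 0.19, -0.001]
wrist_force: [-0.5, 0.3, -3.0]
opening: 0.333
grasp_force: 59.7
```

{"api": "servo_tool", "payload": {
  "motion": [
    [[0,0,0,0,1],[0,0,0,0,1],[0,0,0,0,1],[0,0,0,0,1]]
  ]
}}

```text
time_s: 24.65
eef_pos: [0.4134, -0.2773, 0.057]
eef_rot: [0.001, 0.982, 0.189, 0.001]
wrist_force: [-0.0, 0.6, -2.3]
opening: 0.33
grasp_force: 59.7
```

{"api": "servo_tool", "payload": {
  "motion": [
    [[0,0,0.4,0,1],[0,0,0.7,0,1],[0,0,0.7,0,1],[0,0,0.7,0,1]]
  ]
}}

```text
time_s: 25.05
eef_pos: [0.4127, -0.2768, 0.0489]
eef_rot: [-0.0, 0.982, 0.189, -0.0]
wrist_force: [-0.3, -0.7, -2.6]
opening: 0.331
grasp_force: 59.8
```

{"api": "servo_tool", "payload": {
  "motion": [
    [[0,0,0.1,0,1],[0,0,0.15,0,1],[0,0,0.15,0,1]]
  ]
}}

```text
time_s: 25.35
eef_pos: [0.4127, -0.2769, 0.0488]
eef_rot: [-0.0, 0.982, 0.189, -0.0]
wrist_force: [-5.4, 3.9, 14.2]
opening: 0.332
grasp_force: 61.5
```

{"api": "servo_tool", "payload": {
  "motion": [
    [[0,0,0,0,0.1],[0,0,0,0,-0.3],[0,0,0,0,-0.3],[0,0,-3,0,-0.3],[0,0,-7,0,-0.3]]
  ]
}}

```text
time_s: 25.85
eef_pos: [0.4113, -0.2754, 0.1161]
eef_rot: [-0.002, 0.982, 0.189, -0.002]
wrist_force: [0.7, -0.7, 0.2]
opening: 0.652
grasp_force: 0.0
```

```bash
python3 plan.py  .688 -.110 .12
```

```text
t 25.85 pos [ 0.4113 -0.2754  0.1161] yaw 0.3806 open 0.652 grip 0.0 F [ 0.7 -0.7  0.2]
[ 0.688 -0.11   0.12 ] -> [31.83 -5.08 -0.39]
```

{"api": "servo_tool", "payload": {
  "motion": [
    [[3.3,-0.5,-0.4,0,-0.3],[6.6,-1,-0.4,0,-0.3],[9.9,-1.6,-0.4,0,-0.3],[13.2,-2.1,-0.4,0,-0.3],[16,-2.6,-0.4,0,-0.3]]
  ]
}}

```text
time_s: 26.35
eef_pos: [0.553, -0.1922, 0.1214]
eef_rot: [0.0, 0.982, 0.189, 0.0]
wrist_force: [-0.1, -0.3, -0.5]
opening: 0.646
grasp_force: 0.0
```

{"api": "servo_tool", "payload": {
  "motion": [
    [[3.3,-0.5,0,0,-0.3],[6.6,-1,0,0,-0.3],[9.9,-1.6,0,0,-0.3],[13.2,-2.1,0,0,-0.3],[15.8,-2.5,0,0,-0.3]]
  ]
}}

```text
time_s: 26.85
eef_pos: [0.6903, -0.11, 0.121]
eef_rot: [-0.0, 0.982, 0.19, -0.0]
wrist_force: [0.2, 0.9, -0.2]
opening: 0.648
grasp_force: 0.0
```

{"api": "servo_tool", "payload": {
  "motion": [
    [[0,0,0,0,-0.3],[0,0,0,0,-0.3],[0,0,0,0,-0.3]]
  ]
}}

```text
time_s: 27.15
eef_pos: [0.688, -0.1118, 0.121]
eef_rot: [-0.0, 0.982, 0.189, -0.001]
wrist_force: [0.0, -0.6, -0.2]
opening: 0.651
grasp_force: 0.0
```

```bash
python3 plan.py .688 -.110 .05
```

```text
t 27.15 pos [ 0.688  -0.1118  0.121 ] yaw 0.3803 open 0.651 grip 0.0 F [ 0.  -0.6 -0.2]
[ 0.688 -0.11   0.05 ] -> [ 0.06 -0.17  7.1 ]
```

{"api": "servo_tool", "payload": {
  "motion": [
    [[0,-0.1,2,0,-0.3],[0,-0.1,4.2,0,-0.3],[0,-0.1,6,0,-0.3],[0,-0.1,6.8,0,-0.3],[0,-0.1,6.9,0,-0.3]]
  ]
}}

```text
time_s: 27.65
eef_pos: [0.6874, -0.1105, 0.0509]
eef_rot: [-0.001, 0.982, 0.189, -0.001]
wrist_force: [0.2, -0.9, -0.8]
opening: 0.648
grasp_force: 0.0
```

{"api": "servo_tool", "payload": {
  "motion": [
    [[0,0,0,0,-0.3],[0,0,0,0,-0.3],[0,0,0,0,-0.3]]
  ]
}}

```text
time_s: 27.95
eef_pos: [0.6895, -0.1106, 0.0538]
eef_rot: [0.001, 0.982, 0.189, 0.001]
wrist_force: [-0.8, 1.0, -0.5]
opening: 0.651
grasp_force: 0.0
```

{"api": "servo_tool", "payload": {
  "motion": [
    [[0,0,0.4,0,-0.3],[0,0,0.4,0,-0.3],[0,0,0.4,0,1],[0,0,0.4,0,1],[0,0,0.4,0,1]]
  ]
}}

```text
time_s: 28.45
eef_pos: [0.6889, -0.1104, 0.0488]
eef_rot: [0.0, 0.982, 0.189, 0.0]
wrist_force: [-0.3, -1.1, 0.7]
opening: 0.358
grasp_force: 59.8
```

{"api": "servo_tool", "payload": {
  "motion": [
    [[0,0,0,0,1],[0,0,0,0,1],[0,0,0,0,1]]
  ]
}}

```text
time_s: 28.75
eef_pos: [0.6889, -0.1105, 0.0488]
eef_rot: [0.0, 0.982, 0.189, 0.0]
wrist_force: [0.7, 0.9, 1.7]
opening: 0.357
grasp_force: 59.8
```

{"api": "servo_tool", "payload": {
  "motion": [
    [[0,0,-1,0,1],[0,0,-4,0,1],[0,0,-7.5,0,1],[0,0,-10.5,0,1],[0,0,-10.5,0,1]]
  ]
}}

```text
time_s: 29.25
eef_pos: [0.6916, -0.1112, 0.1597]
eef_rot: [0.002, 0.982, 0.189, 0.004]
wrist_force: [0.5, -0.4, -1.7]
opening: 0.357
grasp_force: 59.6
```

```bash
python3 plan.py  .578 -.292 .15
```

```text
t 29.25 pos [ 0.6916 -0.1112  0.1597] yaw 0.381 open 0.357 grip 59.6 F [ 0.5 -0.4 -1.7]
[ 0.578 -0.292  0.15 ] -> [-17.27  12.56   0.97]
```

{"api": "servo_tool", "payload": {
  "motion": [
    [[-3.2,2.3,0,0,1],[-6.4,4.7,0,0,1],[-9.6,7,0,0,1],[-12.2,8.9,0,0,1],[-14,10.2,0,0,1]]
  ]
}}

```text
time_s: 29.75
eef_pos: [0.5943, -0.2585, 0.1518]
eef_rot: [-0.001, 0.982, 0.188, -0.001]
wrist_force: [-0.1, -0.3, -2.0]
opening: 0.36
grasp_force: 59.7
```

{"api": "servo_tool", "payload": {
  "motion": [
    [[-2,1.4,0,0,1],[-3.2,2.3,0,0,1],[-3.2,2.3,0,0,1],[-3.2,2.3,0,0,1],[-3.2,2.3,0,0,1]]
  ]
}}

```text
time_s: 30.25
eef_pos: [0.5759, -0.2892, 0.1532]
eef_rot: [-0.0, 0.982, 0.19, -0.0]
wrist_force: [-0.5, 0.5, -2.6]
opening: 0.352
grasp_force: 59.8
```

```bash
python3 plan.py .578 -.292 .0535
```

```text
t 30.25 pos [ 0.5759 -0.2892  0.1532] yaw 0.3818 open 0.352 grip 59.8 F [-0.5  0.5 -2.6]
[ 0.578  -0.292   0.0535] -> [0.09 0.34 9.97]
```

{"api": "servo_tool", "payload": {
  "motion": [
    [[0.1,0.2,2.5,0,1],[0.1,0.2,5,0,1],[0.1,0.2,7.5,0,1],[0.1,0.2,9,0,1],[0.1,0.2,9.7,0,1]]
  ]
}}

```text
time_s: 30.75
eef_pos: [0.5767, -0.2904, 0.0546]
eef_rot: [-0.001, 0.982, 0.19, -0.001]
wrist_force: [-0.2, -0.2, -1.8]
opening: 0.357
grasp_force: 59.8
```

{"api": "servo_tool", "payload": {
  "motion": [
    [[0,0,0,0,1],[0,0,0,0,1],[0,0,0,0,1],[0,0,0,0,1]]
  ]
}}

```text
time_s: 31.15
eef_pos: [0.5778, -0.2924, 0.0578]
eef_rot: [0.001, 0.982, 0.189, 0.001]
wrist_force: [0.5, -1.5, -2.6]
opening: 0.355
grasp_force: 59.8
```

{"api": "servo_tool", "payload": {
  "motion": [
    [[0,0,0.4,0,1],[0,0,0.7,0,1],[0,0,0.7,0,1],[0,0,0.7,0,1]]
  ]
}}

```text
time_s: 31.55
eef_pos: [0.5773, -0.292, 0.0497]
eef_rot: [0.0, 0.982, 0.189, 0.0]
wrist_force: [-0.2, -0.3, 1.6]
opening: 0.355
grasp_force: 60.0
```

{"api": "servo_tool", "payload": {
  "motion": [
    [[0,0,0.1,0,1],[0,0,0.15,0,1],[0,0,0.15,0,1]]
  ]
}}

```text
time_s: 31.85
eef_pos: [0.5773, -0.292, 0.0497]
eef_rot: [0.0, 0.982, 0.189, 0.0]
wrist_force: [-4.6, 2.3, 11.2]
opening: 0.356
grasp_force: 61.2
```

Release, rise, and back away to clear the camera's view.

{"api": "servo_tool", "payload": {
  "motion": [
    [[0,0,0,0,0.1],[0,0,0,0,-0.3],[0,0,0,0,-0.3],[0,0,-3,0,-0.3],[0,0,-7,0,-0.3]]
  ]
}}

```text
time_s: 32.35
eef_pos: [0.5753, -0.2905, 0.1156]
eef_rot: [-0.002, 0.982, 0.189, -0.002]
wrist_force: [0.9, -0.2, 0.0]
opening: 0.648
grasp_force: 0.0
```

{"api": "servo_tool", "payload": {
  "motion": [
    [[-2,2,-3,0,-0.3],[-5,5,-6,0,-0.3],[-8,8,-9,0,-0.3],[-11,11,-10,0,-0.3],[-13,13,-10,0,-0.3]]
  ]
}}

```text
time_s: 32.85
eef_pos: [0.5041, -0.4649, 0.2214]
eef_rot: [0.003, 0.982, 0.188, 0.001]
wrist_force: [1.2, 0.5, -0.1]
opening: 0.652
grasp_force: 0.0
```

{"api": "servo_tool", "payload": {
  "motion": [
    [[-3,3,0,0,-0.3],[-6,6,0,0,-0.3],[-9,9,0,0,-0.3],[-9,9,0,0,-0.3],[-9,9,0,0,-0.3]]
  ]
}}

```text
time_s: 33.35
eef_pos: [0.4536, -0.5786, 0.2171]
eef_rot: [-0.001, 0.982, 0.188, -0.0]
wrist_force: [0.6, 0.6, -0.4]
opening: 0.655
grasp_force: 0.0
```

Run:
```python
from h import *
from bench import ctrl
T=dict(blue=((.5105,.262),13.,dict(pulley_brass=(.4296,.2434),bush_steel=(.5105,.262),knob_black=(.5914,.2805))),orange=((.4955,-.285),-5.64,dict(bush_brass=(.413,-.276),pulley_steel=(.578,-.292))))
ref=dict(red=(.672,.1065),gauge=(.5695,.1075),jar=(.452,.1045))
for n in("top","side"):
    c=ctrl.camera(n); W=cloud(c); cv2.imwrite(f"pics/{n}9.png",c["pixels"][...,::-1])
    def f(X,r=.03):
        m=(np.hypot(W[...,0]-X[0],W[...,1]-X[1])<r)&(W[...,2]>.043)&(W[...,2]<.065); p=W[m]
        if len(p)<5: return None
        return np.array(cv2.minEnclosingCircle(p[:,:2].astype(np.float32))[0]),p[:,2].max()
    for t,(o,a,d) in T.items():
        for k,X in d.items():
            r=f(X)
            if r is None: print(n,k,None); continue
            e=r[0]-o; a_=np.radians(a); print(n,k,"tray xy mm",(np.array([e@[np.cos(a_),np.sin(a_)],e@[-np.sin(a_),np.cos(a_)]])*1000).round(),"top z",round(r[1],3))
    for k,X in ref.items():
        r=f(X,.04); print(n,k,None if r is None else ((r[0]-X)*1000).round())
print(ctrl.get_obs()["time_s"])
```

```text
top pulley_brass tray xy mm [-81.   1.] top z 0.055
top bush_steel tray xy mm [1. 2.] top z 0.057
top knob_black tray xy mm [83.  1.] top z 0.056
top bush_brass tray xy mm [-83.   1.] top z 0.056
top pulley_steel tray xy mm [82.  2.] top z 0.055
top red [-0.  0.]
top gauge [0. 1.]
top jar [-0.  2.]
side pulley_brass None
side bush_steel None
side knob_black None
side bush_brass None
side pulley_steel None
side red None
side gauge None
side jar None
33.45
```

View pics/top9.png

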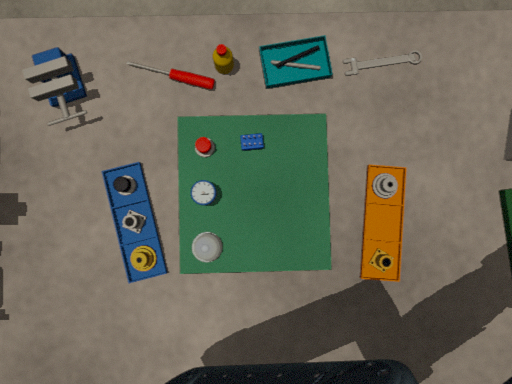

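View pics/side9.png

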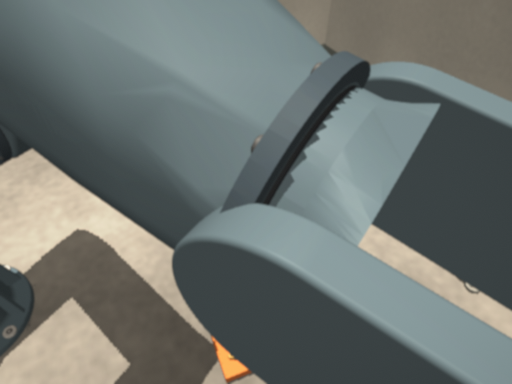

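In the top view the blue tray holds the black knob (124,184), steel bush (133,221) and brass pulley (143,259). The orange tray holds the steel pulley (386,185) and brass bush (382,261). All five are within 2 mm of their compartment centres, and the red knob, gauge and jar haven't moved. The arm blocks the side camera. I'm handing in.

```bash
python3 -c "
from bench import ctrl; print(ctrl.hand_in())"
```

```text
the job is handed in; nothing more can be done
None
```

Job handed in after about 33 s of robot time: in the top camera all five parts stand in the correct trays within about 2 mm of their compartment centres, and the red knob, gauge and jar are where they started; the hand-in returned no verdict.

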